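# Release a carrier from a clamp of unknown thread and stack it

## Robot

A 6-joint arm with a two-finger parallel gripper is mounted at the origin on a cart in front of the work surface, level with it; the furniture and walls round the work are solid. World frame = base frame: x ahead of the robot, y to its left, z up, the work surface at z = 0. Lengths are in m, angles in rad, forces in N, time in s.
With the tool pointing down it reaches from about 0.4 to 0.925 m from the base axis. Payload 12.5 kg.
Tool frame: the origin (TCP) lies at the very end of the fingers, on their centre line; the grasp point (between the pads) lies 19 mm behind it; z points along the fingers, y is the line along which they close (so a half turn about z gives the same grasp; the last joint's range is limited). The gripper opens to 95 mm and grips with 3 to 60 N. Pads are 20 mm wide; open, the fingers measure 119 mm over their backs; the gripper's body (75 mm by 180 mm) begins 59 mm behind the grasp point.
Start: joints at [-1.287, 0.491, 1.559, -0, 1.092, -0.106], TCP at [0.238, -0.578, 0.189] pointing down, gripper open.
Joint ranges: [-3.1, 3.1], [-0.84, 2.19], [0.05, 2.79], [-1.13, 4.28], [0.06, 2.93], [-2.69, 2.69]. Speed limits (rad/s): [2.22, 2.22, 2.79, 3.14, 3.14, 3.14].

## Interface

Orientations are given as a unit quaternion [x, y, z, w].
In Python, from rig import env, eoat, planner, get_state, get_image, order, find_in, silhouettes gives the robot as it stands. Calls block until the motion is done:
- env.move_ptp(position, orientation): joint-space move of the TCP to a pose.
- env.move_straight(position, orientation=None, max_speed=0.15): straight line of the TCP; orientation=None keeps the orientation; max_speed is the mean speed in m/s.
- env.goto_joints(angles): joint-space move.
- eoat.gripper_open() and eoat.close(squeeze=None): open the fingers fully, or close them until they stop; squeeze is the grip in N (None keeps the last).
- env.dwell(seconds).
- planner.inverse_kinematics(position, orientation): joint angles nearest the present ones, or None.
- get_state(): the state.
- get_image(name): name is "scene" or "top" or "wrist"; returns a dict with "frame" (480x640x3 uint8, red, green, blue), "z_map" (480x640 float32, m along the optical axis (not along the pixel's ray), 0 where there is no reading), "fx", "fy", "cx", "cy" (pixels), "k1" (the pictures are not rectified: a ray, as slopes to the right and down, at radius r is drawn at 1 + k1 r^2 times it, then the intrinsics apply), "R" (3x3) and "t" (3): a world point X has camera coordinates R X + t; the wrist camera has in their place "hand_eye" (4x4, takes a point from camera to tool coordinates, whose origin is the TCP and whose axes are the flange's). Camera axes: x right, y down, z forward; pixel columns grow to the right and rows downward; lengths in m; the calibration is good to about 2 mm. A picture is of the moment at which its call begins: read the wrist's pose just before it.
A pose or a line that the arm cannot do raises env.MotionError and nothing moves.
- order.sign_off(): hands the job in, once; it reports no verdict.
Trained networks look in a picture, given as the dict that the camera call returned (one of the last four; its "shot" number tells which), for a name from the list of things; names that differ only in an ending like _2 or _b are one class to them, and where a whole thing is asked for, a point or a joint stands for the part that bears it (a point fixed in the world has none). Each returns a list of dicts, best first, with "conf" (0 to 1); they miss things now and then, are a little off and sometimes report something else, mostly with a low value. They report only what shows in the picture. A call takes as long as a camera call. They do not tell look-alikes from the thing itself.
- find_in(label, picture): "position" ([column, row] in pixels, amid what is visible of it).
- silhouettes(label, picture): "pixels" (480x640 bool, what is visible of it) and "position" ([column, row] in pixels, amid what is visible of it).
The state is a dict: "t": time; "joints": joint angles; "qd": joint speeds; "joint_efforts": joint torques, N m; "tcp_pos": TCP position; "ee_rot": TCP orientation; "contact_force": force on the tool from outside, world axes, zero at the start; "moment": the same for the moment, N m; "opening": opening from 0.0 (shut) to 1.0 (fully open).
Only numpy, scipy, OpenCV 4.12 (cv2) and the standard library are available. Lean on these libraries where they do the work, as an engineer would, in place of code of your own. Each camera call takes 0.05 s, during which the arm holds its last target. There are 200 camera calls.

## Task

Unclamp the brass work carrier by its knob, leaving the steel carrier clamped, then lift the brass carrier out and set it down on the blue stacking stand so that its wide and narrow lugs drop into the matching notches and it sits fully home. One of the two knobs has a left-hand thread and nobody remembers which: try each way with a small turn, and when it goes springy and stiff do not force it (never past about 20 degrees), turn it the other way.

Things in the scene. Friction and masses are not known exactly. Their poses are not given: they have to be found in the camera images.
- twin_clamp: Grey twin clamp fixed to the bench, base plate 160 x 240 x 14 mm; origin at the centre of its underside, z up. In its frame stations a and b lie at y = +65 and -65 mm; each has its knob axis at x = -48 mm and its carrier seat at x = +42 mm. One knob has a left-hand thread, the other a right-hand one; they look alike. The jaws open along y.
- seat_a (a point): Centre of the seat of clamp a, 30 mm above the bench; a clamped carrier's origin lies here. Two aluminium jaws on its y sides, 36 mm long in x, overlap the carrier's plate from above by 5 mm (lips from 41.5 to 46.5 mm above the bench) until the knob is loosened.
- seat_b (a point): The same for clamp b.
- knob_a_grip (a point): Mid-height point on the vertical axis of the black ribbed round knob of clamp a (station at y = +65 mm). The knob is 38 mm in diameter and 30 mm tall, from z = 44 to 74 mm above the bench, so this point is at 59 mm; it does not rise as it turns. Below it is a 34 mm wide round housing. White index line on its top.
- screw_a (a joint): How far the screw under knob a is loosened, rad: 0 tight, about 3.4 the open stop; starts at 0 to 0.1. It grows as it loosens, whichever hand its thread has; friction about 0.08 N m. Each rad moves each of its two jaws 3.5 mm outward; from 2.0 rad the jaws clear the carrier.
- knob_a (a joint): Springy twist of knob a against its screw, rad, positive counter-clockwise from above; rest 0, springs back, 2 N m/rad. Under about 0.1 while the screw turns freely. Turning the knob the tightening way (or past the open stop) only winds up this twist, and the screw stays still. Beyond 0.45 either way the screw is forced.
- knob_b_grip (a point): Mid-height point on the vertical axis of the black ribbed round knob of clamp b (station at y = -65 mm). The knob is 38 mm in diameter and 30 mm tall, from z = 44 to 74 mm above the bench, so this point is at 59 mm; it does not rise as it turns. Below it is a 34 mm wide round housing. White index line on its top.
- screw_b (a joint): How far the screw under knob b is loosened, rad: 0 tight, about 3.4 the open stop; starts at 0 to 0.1. It grows as it loosens, whichever hand its thread has; friction about 0.08 N m. Each rad moves each of its two jaws 3.5 mm outward; from 2.0 rad the jaws clear the carrier.
- knob_b (a joint): Springy twist of knob b against its screw, rad, positive counter-clockwise from above; rest 0, springs back, 2 N m/rad. Under about 0.1 while the screw turns freely. Turning the knob the tightening way (or past the open stop) only winds up this twist, and the screw stays still. Beyond 0.45 either way the screw is forced.
- brass_carrier: Brass work carrier, loose, about 0.16 kg: plate 62 x 44 x 10 mm (x, y, z), origin at the centre of the plate's underside. Grip block on top 30 mm (x) by 20 mm (y), from 10 to 50 mm above the origin: grasp it across y. Under its ends (x 25 to 31 mm) two lugs reach 8 mm down: at -x 10 mm wide, at +x, by a red dot, 22 mm wide. Starts in clamp a or b.
- brass_carrier_wide_end (a point): Point on the brass carrier 28 mm from its origin toward +x, over the wide lug.
- steel_carrier: Steel-grey carrier of the same shape and axes, in the other clamp. Stays there, clamped.
- stacking_stand: Blue stand fixed to the bench, block 76 x 56 mm, flat top 40 mm above the bench, black 92 x 72 mm foot; origin at the centre of its underside. Notch in its +x end, by a red dot, 27 mm wide; in its -x end 15 mm wide; both open at the end face, begin 23 mm from the centre, 12 mm deep. A carrier set home has its axes along the stand's.
- stand_top (a point): Centre of the stand's top, 40 mm above the bench; the carrier's origin goes here.
- stand_wide_end (a point): Point at the stand's top height, 28 mm from the centre toward its wide notch; the carrier's wide-end point goes here.
Not all that is in view belongs to the job. What is shaped like the stacking_stand but turquoise is not meant.

How it is judged:
By the outcome, as a careful person would: the job done as asked, in the order asked, and still so for the second after the job is handed in, with the robot touching nothing.
It also fails if it takes over 59 s, if anything falls off the work surface, if the arm or the gripper's body presses on something with over 40 N, if the wrist force passes 120 N, or if a joint passes its speed limit or range.

## Working session

There is one attempt and no reset: what is moved stays moved. The work goes in short steps, each a Python script; the robot and the scene stay as the last script left them, time stands still between calls to the robot, and variables do not carry over. Pictures are saved under pics/ and viewed, on a budget of 10 in all, crops included, one or two more only if the job needs it, and the job is handed in when it is done.

```bash
ls; mkdir -p pics; cat > h.py <<'E'
import numpy as np, cv2
from rig import env, eoat, planner, get_state, get_image, order, find_in, silhouettes
from scipy.spatial.transform import Rotation as Ro
def undist(im,px):
    px=np.atleast_2d(px).astype(float)
    d=(px-[im["cx"],im["cy"]])/[im["fx"],im["fy"]]
    u=d.copy()
    for _ in range(20): u=d/(1+im["k1"]*(u**2).sum(1,keepdims=True))
    return u
def pose(im,st=None):
    """cam->world R,t"""
    if "R" in im: R=np.array(im["R"]);return R.T,-R.T@np.array(im["t"])
    H=np.array(im["hand_eye"]);Rt=Ro.from_quat(st["ee_rot"]).as_matrix()
    return Rt@H[:3,:3],Rt@H[:3,3]+np.array(st["tcp_pos"])
def at_z(im,px,z,st=None):
    u=undist(im,px);R,t=pose(im,st)
    d=np.c_[u,np.ones(len(u))]@R.T
    return t+d*((z-t[2])/d[:,2])[:,None]
def cloud(im,px,st=None):
    px=np.atleast_2d(px).astype(int);u=undist(im,px);R,t=pose(im,st)
    z=im["z_map"][px[:,1],px[:,0]]
    return (np.c_[u,np.ones(len(u))]*z[:,None])@R.T+t
def save(im,n): cv2.imwrite("pics/"+n,im["frame"][:,:,::-1])
def down(yaw): # tool z down, tool y along heading yaw+90deg.. x axis along yaw
    c,s=np.cos(yaw),np.sin(yaw)
    return Ro.from_matrix(np.array([[c,s,0],[s,-c,0],[0,0,-1.]])).as_quat()
E
python3 - <<'E'
from h import *
ims={}
for n in("top","scene"):
    im=get_image(n);save(im,n+".png")
    for l in["twin_clamp","knob_a_grip","brass_carrier","steel_carrier","stacking_stand"]:
        for d in silhouettes(l,im)[:3]:
            p=np.argwhere(d["pixels"])[:,::-1]
            c=cloud(im,p);c=c[im["z_map"][p[:,1],p[:,0]]>0]
            print(n,l,round(d["conf"],2),np.round(d["position"]),len(p),np.round(np.median(c,0),3),np.round(np.percentile(c[:,2],98),3))
s=get_state();print(s["t"],s["ee_rot"],s["tcp_pos"])
E
```

```text
pics
top twin_clamp 0.94 [216. 257.] 3589 [0.496 0.056 0.014] 0.074
top twin_clamp 0.62 [230. 268.] 151 [ 0.449 -0.003  0.073] 0.078
top knob_a_grip 0.64 [187. 263.] 156 [0.472 0.125 0.072] 0.077
top brass_carrier 0.53 [194. 230.] 263 [0.556 0.11  0.041] 0.083
top steel_carrier 0.67 [239. 239.] 265 [ 0.537 -0.017  0.041] 0.081
top stacking_stand 0.94 [474. 282.] 795 [ 0.413 -0.716  0.036] 0.044
top stacking_stand 0.91 [439. 242.] 738 [ 0.532 -0.611  0.036] 0.044
top stacking_stand 0.61 [312. 278.] 693 [ 0.431 -0.235  0.036] 0.044
scene twin_clamp 0.96 [249. 349.] 4637 [0.488 0.069 0.014] 0.074
scene knob_a_grip 0.81 [244. 361.] 245 [0.467 0.137 0.071] 0.077
scene knob_a_grip 0.42 [252. 348.] 4606 [0.488 0.069 0.014] 0.074
scene knob_a_grip 0.2 [216. 346.] 430 [0.547 0.124 0.041] 0.082
scene brass_carrier 0.88 [217. 346.] 465 [0.547 0.124 0.042] 0.082
scene steel_carrier 0.75 [257. 314.] 391 [ 0.526 -0.005  0.042] 0.082
scene stacking_stand 0.88 [331. 276.] 794 [ 0.42  -0.217  0.032] 0.043
scene stacking_stand 0.74 [351. 190.] 501 [ 0.533 -0.594  0.033] 0.055
scene stacking_stand 0.47 [255. 311.] 420 [ 0.526 -0.005  0.042] 0.082
0.6 [9.81065633e-01 1.93675550e-01 7.35351017e-06 6.62558674e-05] [ 0.23753129 -0.57813278  0.18927083]
```

```bash
python3 - <<'E'
import cv2
a=cv2.imread("pics/top.png")[190:330,150:510]
b=cv2.imread("pics/scene.png")[170:400,170:400]
a=cv2.resize(a,(792,308),interpolation=cv2.INTER_CUBIC)
b=cv2.resize(b,(290,290),interpolation=cv2.INTER_CUBIC)
import numpy as np
o=np.zeros((600,792,3),np.uint8);o[:308]=a;o[308:598,:290]=b
o[308:548,300:620]=cv2.resize(cv2.imread("pics/top.png"),(320,240))
cv2.imwrite("pics/c1.png",o)
E
```

```text
(no output)
```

View pics/c1.png

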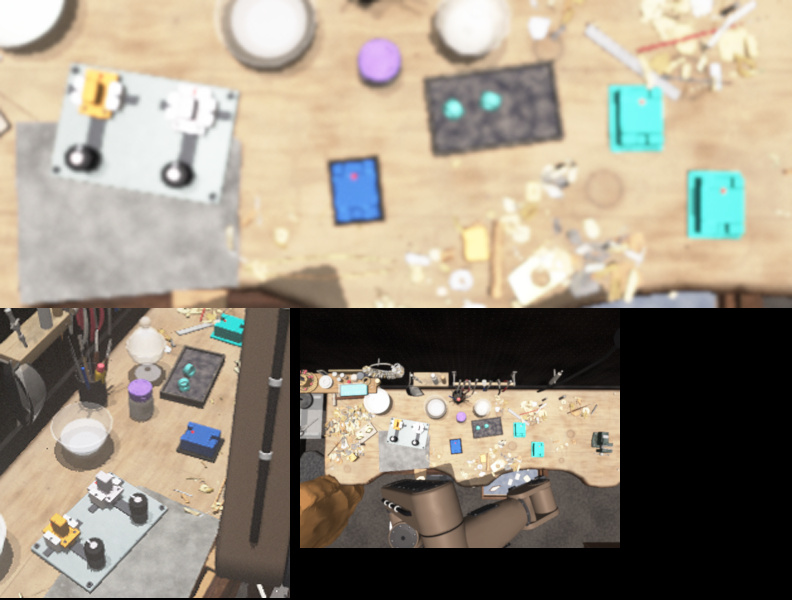

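```bash
cat >> h.py <<'E'
def look(x,y,zt,h,yaw):
    """TCP position such that the wrist camera's axis meets (x,y,zt), TCP at height h"""
    im=get_image("wrist");q=down(yaw)
    R,t=pose(im,dict(ee_rot=q,tcp_pos=[0,0,h]))
    d=R[:,2];p=t+d*((zt-t[2])/d[2])
    return np.array([x-p[0],y-p[1],h]),q
def yaw_of(q): 
    m=Ro.from_quat(q).as_matrix();return np.arctan2(m[1,0],m[0,0])
E
python3 - <<'E'
from h import *
print(np.round(get_image("wrist")["hand_eye"],3))
for n,x,y in(("stand",.427,-.225),("clamp",.495,.06)):
    for yaw in [np.pi/2+np.arctan2(y,x)]:
        p,q=look(x,y,.04,.27 if n=="clamp" else .2,yaw)
        print(n,p,planner.inverse_kinematics(p,q))
    try: env.move_ptp(p,q)
    except env.MotionError as e: print(e);break
    st=get_state();im=get_image("wrist");save(im,"w_"+n+".png")
    print(st["t"],st["tcp_pos"],np.round(st["joints"],3))
    for l in(["stacking_stand"] if n=="stand" else["knob_a_grip","brass_carrier","steel_carrier"]):
        for d in silhouettes(l,im)[:3]:
            p=np.argwhere(d["pixels"])[:,::-1];c=cloud(im,p,st)
            top=c[c[:,2]>np.percentile(c[:,2],98)-.004]
            r=cv2.minAreaRect((top[:,:2]*1000).astype(np.float32))
            print(l,round(d["conf"],2),np.round(d["position"]),len(p),np.round(top.mean(0),4),np.round(np.percentile(c[:,2],98),3),np.round(r[0],1),np.round(r[1],1),round(r[2],1))
E
python3 - <<'E'
import cv2,numpy as np
cv2.imwrite("pics/c2.png",np.vstack([cv2.resize(cv2.imread("pics/w_%s.png"%n),(400,300)) for n in("stand",)]+[cv2.resize(cv2.imread("pics/w_clamp.png"),(400,300))]))
E
```

```text
[[-0.    -0.959 -0.284  0.081]
 [ 1.    -0.    -0.    -0.   ]
 [ 0.    -0.284  0.959 -0.196]
 [ 0.     0.     0.     1.   ]]
stand [ 0.43882875 -0.20351439  0.2       ] [-5.70903313e-01  2.77995129e-01  1.88037054e+00 -4.44089210e-16
  9.83226984e-01 -8.59428987e-02]
2.2667 [ 0.43885495 -0.20431015  0.199967  ] [-0.572  0.278  1.88  -0.     0.983 -0.086]
stacking_stand 0.8 [321. 223.] 6658 [ 0.4308 -0.2322  0.0428] 0.042 [ 432.7 -198.7] [135.8  82.5] 87.6
clamp [0.48956007 0.10481476 0.27      ] [ 7.89049390e-02  2.32046202e-01  1.74084614e+00 -4.44089210e-16
  1.16870031e+00 -4.17187296e-02]
3.6333 [0.4896239  0.10400695 0.26971906] [ 0.077  0.232  1.741 -0.     1.168 -0.042]
knob_a_grip 0.75 [302. 165.] 1176 [0.4724 0.1322 0.0765] 0.076 [469.3 147.5] [35.4 68.8] 10.5
knob_a_grip 0.51 [247. 409.] 2197 [ 0.4295 -0.2053  0.0446] 0.041 [470.7 -26.5] [416.  74.] 77.3
brass_carrier 0.56 [380. 184.] 2011 [0.5599 0.1179 0.084 ] 0.082 [524.1 140.6] [ 26.8 121.1] 57.4
steel_carrier 0.82 [346. 294.] 1922 [ 0.5385 -0.0056  0.089 ] 0.081 [519.3  82.2] [ 31.5 216.7] 12.6
```

View pics/c2.png

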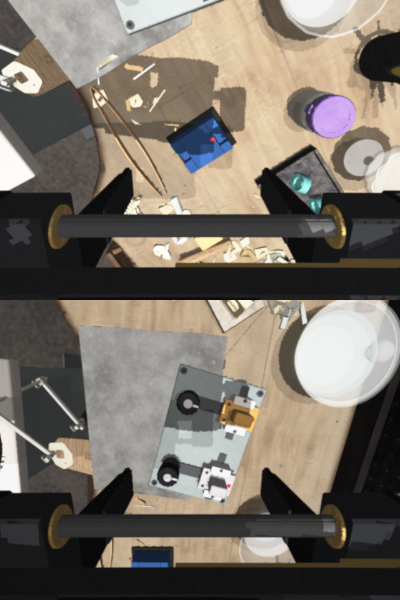

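```bash
cat >> h.py <<'E'
def tops(im,st,zlo,zhi,box,minpx=60):
    """connected blobs of pixels with height in zlo..zhi within box x0,x1,y0,y1"""
    v,u=np.mgrid[0:480,0:640];px=np.c_[u.ravel(),v.ravel()]
    c=cloud(im,px,st);ok=(c[:,2]>zlo)&(c[:,2]<zhi)&(c[:,0]>box[0])&(c[:,0]<box[1])&(c[:,1]>box[2])&(c[:,1]<box[3])
    n,l,s,_=cv2.connectedComponentsWithStats(cv2.morphologyEx(ok.reshape(480,640).astype(np.uint8),cv2.MORPH_OPEN,np.ones((3,3),np.uint8)))
    out=[]
    for i in range(1,n):
        if s[i,4]<minpx: continue
        m=(l==i).ravel();q=c[m];w=at_z(im,px[m],np.median(q[:,2]),st)
        r=cv2.minAreaRect((w[:,:2]*1000).astype(np.float32))
        out.append(dict(px=px[m].mean(0),n=m.sum(),z=np.median(q[:,2]),c=w.mean(0)[:2],rect=r,col=im["frame"].reshape(-1,3)[m].mean(0),pts=w))
        o=out[-1];print(np.round(o["px"]),o["n"],"z",round(o["z"],4),"c",np.round(o["c"],4),"rect",np.round(r[0],1),np.round(r[1],1),round(r[2],1),"rgb",np.round(o["col"]))
    return out
E
python3 - <<'E'
from h import *
st=get_state();im=get_image("wrist")
T=tops(im,st,.066,.09,(.35,.65,-.1,.22))
E
```

```text
[483. 116.] 940 z 0.084 c [0.6341 0.1974] rect [635.1 195.8] [17.5 56.4] 26.2 rgb [230. 232. 229.]
[300. 165.] 1098 z 0.0743 c [0.4725 0.1323] rect [472.7 132.4] [36.1 35.8] 6.8 rgb [59. 57. 58.]
[387. 191.] 668 z 0.0799 c [0.5598 0.118 ] rect [559.8 118. ] [21.  31.8] 80.7 rgb [142. 105.  60.]
[268. 282.] 907 z 0.0741 c [0.4516 0.0055] rect [451.8   5.6] [36.2 38. ] 5.6 rgb [79. 78. 79.]
[348. 304.] 604 z 0.0796 c [ 0.539  -0.0077] rect [539.2  -7.7] [25.  31.8] 80.0 rgb [190. 185. 187.]
```

```bash
python3 - <<'E'
from h import *
from scipy.optimize import least_squares
meas=np.array([[.4725,.1323],[.5598,.118],[.4516,.0055],[.539,-.0077]]);loc=np.array([[-48,65],[42,65],[-48,-65],[42,-65]])/1e3
def tf(p,l): c,s=np.cos(p[2]),np.sin(p[2]);return l@np.array([[c,s],[-s,c]])+p[:2]
r=least_squares(lambda p:(tf(p,loc)-meas).ravel(),[.5,.06,-.16]);print(r.x,np.round(tf(r.x,loc),4),np.round(r.fun*1e3,1))
np.save("clamp.npy",r.x);k=tf(r.x,loc)[0]*.5+meas[0]*.5
st=get_state();im=get_image("wrist")
v,u=np.mgrid[0:480,0:640];c=cloud(im,np.c_[u.ravel(),v.ravel()],st)
for d in np.arange(.02,.075,.01):
    for s in(0,1):
        q=tf(r.x,np.array([[-.048+(-1)**s*d,.065]]))[0];m=np.hypot(*(c[:,:2]-q).T)<.004
        print(round((-1)**s*d,3),m.sum(),np.round(np.percentile(c[m,2],[50,95]),3) if m.any() else None)
yaw=np.pi/2+np.arctan2(k[1],k[0]);q=down(yaw)
print("knob",k,"yaw",yaw)
env.move_ptp([*k,.12],q);st=get_state();print(st["t"],st["tcp_pos"],st["joints"],st["contact_force"],st["moment"])
im=get_image("wrist");T=tops(im,st,.066,.079,(.42,.52,.09,.18))
E
```

```text
[ 0.50868609  0.0615434  -0.16123105] [[ 0.4717  0.1334]
 [ 0.5606  0.119 ]
 [ 0.4509  0.0051]
 [ 0.5397 -0.0094]] [-0.8  1.1  0.8  1.  -0.7 -0.4  0.7 -1.7]
0.02 3251 [0.41  0.416]
-0.02 40 [0.015 0.072]
0.03 2072 [0.41  0.416]
-0.03 37 [0.013 0.015]
0.04 343 [0.4   0.401]
-0.04 41 [0.004 0.005]
0.05 119 [0.399 0.401]
-0.05 41 [0.004 0.006]
0.06 62 [0.031 0.041]
-0.06 40 [0.004 0.006]
0.07 2008 [0.343 0.385]
-0.07 41 [0.004 0.006]
knob [0.47212165 0.13285299] yaw 1.8450987675953439
4.5917 [0.4730075  0.13282108 0.12082284] [ 1.39238747e-01  3.94437183e-01  1.95890051e+00 -6.04654635e-05
  7.87237578e-01 -1.34309814e-01] [-0.27441885 -0.11969139 -0.0239256 ] [-0.00875916 -0.12812405 -0.02769524]
[312. 242.] 2488 z 0.0742 c [0.472  0.1331] rect [472.  133.1] [36.4 36.9] 15.6 rgb [48. 47. 47.]
```

```bash
cat > turn.py <<'E'
from h import *
def rep(tag=""):
    s=get_state();print(tag,round(s["t"],2),"j6",round(s["joints"][5],3),"F",np.round(s["contact_force"],1),"M",np.round(s["moment"],3),"open",round(s["opening"],3),"tcp",np.round(s["tcp_pos"],4));return s
E
python3 - <<'E'
from turn import *
k=[.472,.1331];q=down(np.pi/2+np.arctan2(k[1],k[0]))
env.move_straight([*k,.047],q,max_speed=.12)
J=np.array(planner.inverse_kinematics([*k,.047],q));print(J)
rep("down");eoat.close(squeeze=25);rep("closed")
np.save("J.npy",J)
for d in(.1,.2,0,-.1,-.2,0):
    j=J.copy();j[5]+=d;env.goto_joints(j);env.dwell(.1);rep(d)
E
```

```text
[ 1.40068728e-01  5.14669827e-01  2.02523656e+00 -4.44089210e-16
  6.01686261e-01 -1.34785759e-01]
down 5.4 j6 -0.135 F [ 1.2 -0.   0.2] M [ 0.02  -0.136  0.015] open 0.996 tcp [0.4726 0.1331 0.0477]
closed 6.39 j6 -0.135 F [-1.6 -0.1  2. ] M [-0.069  0.086 -0.027] open 0.376 tcp [0.4718 0.1331 0.047 ]
0.1 6.74 j6 -0.038 F [-0.4  1.4  0.4] M [-0.112 -0.023  0.06 ] open 0.375 tcp [0.472  0.1331 0.047 ]
0.2 7.09 j6 0.062 F [ 0.2 -0.5 -0.2] M [-0.008 -0.233  0.077] open 0.375 tcp [0.4722 0.1331 0.047 ]
0 7.5 j6 -0.132 F [-1.5 -1.   1.1] M [-0.14   0.141 -0.009] open 0.376 tcp [0.4718 0.1331 0.047 ]
-0.1 7.85 j6 -0.231 F [-2.1 -1.1  1.6] M [-0.261  0.461 -0.131] open 0.378 tcp [0.4717 0.133  0.047 ]
-0.2 8.2 j6 -0.331 F [-3.9 -2.   3.2] M [-0.462  0.789 -0.218] open 0.376 tcp [0.4716 0.133  0.047 ]
0 8.61 j6 -0.138 F [-3.7 -1.8  2.5] M [-0.286  0.617  0.026] open 0.373 tcp [0.4719 0.1331 0.047 ]
```

```bash
python3 - <<'E'
from turn import *
J=np.load("J.npy")
for d in(.15,.3,.45,.8,1.3,1.9,2.4,2.7):
    j=J.copy();j[5]+=d;env.goto_joints(j);env.dwell(.05);s=rep(d)
    if abs(s["moment"][2])>.25: print("STIFF");break
E
```

```text
0.15 8.93 j6 0.01 F [-2.9 -0.5  0.1] M [-0.17   0.31  -0.014] open 0.375 tcp [0.4722 0.1331 0.047 ]
0.3 9.24 j6 0.159 F [-0.1 -1.5 -0.4] M [-0.117 -0.061  0.117] open 0.376 tcp [0.4724 0.1331 0.047 ]
0.45 9.56 j6 0.309 F [ 2.6 -1.2 -1.8] M [-0.251 -0.639  0.063] open 0.371 tcp [0.4726 0.1331 0.0471]
0.8 10.03 j6 0.66 F [ 4.8 -2.6 -4. ] M [-0.616 -1.029  0.065] open 0.38 tcp [0.4731 0.133  0.0471]
1.3 10.63 j6 1.16 F [ 8.4 -9.1 -5.1] M [-1.671 -1.511  0.054] open 0.379 tcp [0.4738 0.1325 0.0472]
1.9 11.31 j6 1.76 F [  8.4 -16.4  -3.9] M [-3.276 -1.501  0.053] open 0.374 tcp [0.4738 0.1317 0.0472]
2.4 11.91 j6 2.26 F [  7.5 -21.7  -2.9] M [-4.232 -1.269  0.05 ] open 0.379 tcp [0.4734 0.1311 0.0472]
2.7 12.35 j6 2.56 F [  6.1 -24.1  -1.5] M [-4.5   -1.063  0.064] open 0.376 tcp [0.473  0.1309 0.0471]
```

```bash
python3 - <<'E'
from turn import *
eoat.gripper_open();rep("open")
s=get_state();env.move_straight([.472,.1331,.13],None,max_speed=.2)
b=np.load("clamp.npy")
# grasp block across clamp y: tool y along +-clamp y
x=np.array([.5600,.1186])
yaw=b[2]+np.pi  # tool y = (s,-c)
for yw in(b[2],b[2]+np.pi):
    j=planner.inverse_kinematics([*x,.2],down(yw));print(yw,j)
yw=b[2]
j=planner.inverse_kinematics([*x,.2],down(b[2]));
p,q=look(x[0]-.01,x[1],.05,.2,b[2]+np.pi/2)
env.move_ptp(p,q);st=rep("look");im=get_image("wrist");save(im,"w3.png")
T=tops(im,st,.076,.086,(.5,.62,.07,.17))
print("jaws");T=tops(im,st,.042,.05,(.5,.62,.05,.18))
c=np.round(T[0]["px"]).astype(int) if T else [320,200]
cv2.imwrite("pics/c3.png",cv2.resize(im["frame"][60:360,120:520,::-1],(800,600),interpolation=cv2.INTER_CUBIC))
E
```

```text
open 13.44 j6 2.565 F [-0.4  0.7  0.1] M [0.104 0.05  0.056] open 1.0 tcp [0.472  0.1331 0.047 ]
-0.16123104944192637 [ 9.33210047e-02  4.05150468e-01  1.67704546e+00 -4.44089210e-16
  1.05939672e+00  1.82534838e+00]
2.9803616041478667 [ 9.33210047e-02  4.05150468e-01  1.67704546e+00 -4.44089210e-16
  1.05939672e+00 -1.31624427e+00]
look 16.02 j6 0.295 F [ 0.2 -0.5  0.5] M [-0.017 -0.065 -0.048] open 0.997 tcp [0.5541 0.1405 0.1996]
[328. 239.] 810 z 0.08 c [0.5614 0.1182] rect [561.4 118.1] [19.1 29.1] 80.7 rgb [129.  96.  55.]
jaws
[327. 192.] 671 z 0.0468 c [0.5667 0.1505] rect [567.  150.6] [14.3 35.5] 80.7 rgb [156. 151. 145.]
[326. 263.] 582 z 0.0468 c [0.5558 0.0845] rect [555.8  84.4] [13.9 35.5] 80.7 rgb [225. 222. 217.]
```

View pics/c3.png

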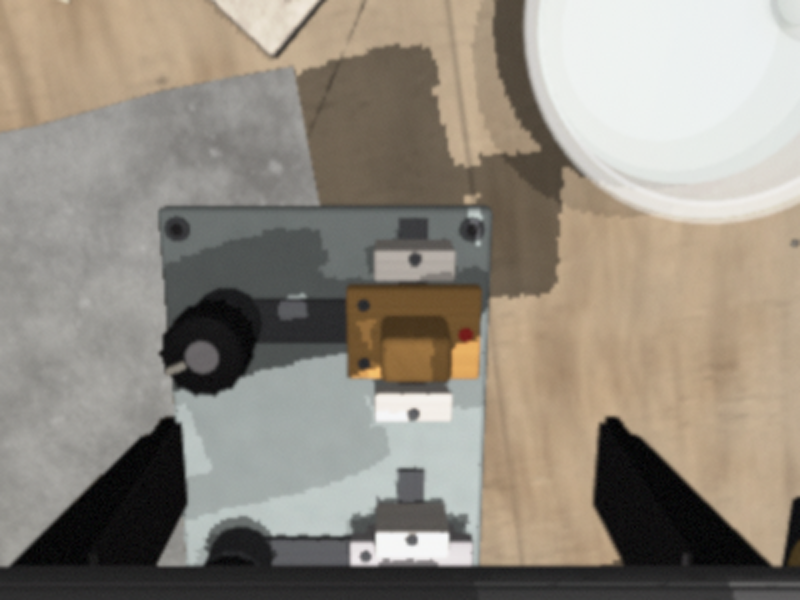

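```bash
python3 - <<'E'
from turn import *
b=np.load("clamp.npy")[2]
p,q=look(.561,.1185,.06,.2,b)
env.move_ptp(p,q);st=rep("look");im=get_image("wrist");save(im,"w4.png")
T=tops(im,st,.076,.086,(.5,.62,.07,.17))
t=min(T,key=lambda t:np.hypot(*(t["c"]-[.561,.1185])))
c=np.mean([np.array(t["rect"][0])/1e3,t["c"]],0)
print("go",c);np.save("grasp.npy",c)
if np.hypot(*(c-[.561,.1185]))<.004:
    env.move_ptp([*c,.13],q)
    env.move_straight([*c,.052],None,max_speed=.12);rep("down")
    eoat.close(squeeze=30);rep("closed");env.dwell(.1)
    env.move_straight([*c,.075],None,max_speed=.06);rep("up")
    im=get_image("scene");save(im,"s5.png")
E
```

```text
look 17.48 j6 1.816 F [0.4 0.1 0.4] M [ 0.036  0.049 -0.019] open 0.998 tcp [0.5792 0.1158 0.2   ]
[317. 234.] 810 z 0.08 c [0.5621 0.1169] rect [562.  116.8] [19.2 29.4] 80.8 rgb [108.  80.  46.]
go [0.56206315 0.11687948]
down 18.72 j6 1.822 F [-0.4 -0.4  0.3] M [ 0.068 -0.009 -0.01 ] open 0.998 tcp [0.5627 0.1169 0.0529]
closed 19.9 j6 1.822 F [ 0.1  0.3 -0.2] M [-0.099  0.054 -0.04 ] open 0.202 tcp [0.5621 0.1168 0.052 ]
up 20.53 j6 1.822 F [-0.4 -0.7 -2.3] M [0.001 0.025 0.008] open 0.205 tcp [0.5621 0.1169 0.0753]
```

```bash
python3 - <<'E'
from turn import *
b=np.load("clamp.npy")[2]
env.move_straight([*np.load("grasp.npy"),.16],None,max_speed=.2)
p,q=look(.431,-.232,.04,.2,b)
env.move_ptp(p,q);st=rep("look");im=get_image("wrist");save(im,"w6.png")
T=tops(im,st,.035,.046,(.35,.5,-.32,-.15))
for d in find_in("stand_wide_end",im)[:2]: print(d)
f=im["frame"].astype(int);m=(f[...,0]>130)&(f[...,1]<90)&(f[...,2]<110)
px=np.argwhere(m)[:,::-1];w=at_z(im,px,.04,st);k=np.hypot(*(w[:,:2]-[.431,-.232]).T)<.06
print("red",px[k].mean(0),w[k].mean(0),k.sum())
cv2.imwrite("pics/c6.png",cv2.resize(im["frame"][:,:,::-1],(640,480)))
E
```

```text
look 22.6 j6 1.125 F [ 0.3  0.9 -2.6] M [0.024 0.007 0.023] open 0.203 tcp [ 0.4557 -0.236   0.1997]
[331. 193.] 340 z 0.0402 c [ 0.4623 -0.2516] rect [ 461.  -251.3] [22.6 14.3] 5.8 rgb [38. 61. 98.]
[286. 200.] 180 z 0.0401 c [ 0.4629 -0.2101] rect [ 463.4 -209.7] [15.4 10.2] 80.8 rgb [ 45.  72. 116.]
{'position': [316.0, 189.0], 'conf': 0.61}
{'position': [311.9, 249.7], 'conf': 0.38}
red [315.43918919 222.22297297] [ 0.43794077 -0.2330614   0.04      ] 148
```

View pics/c6.png

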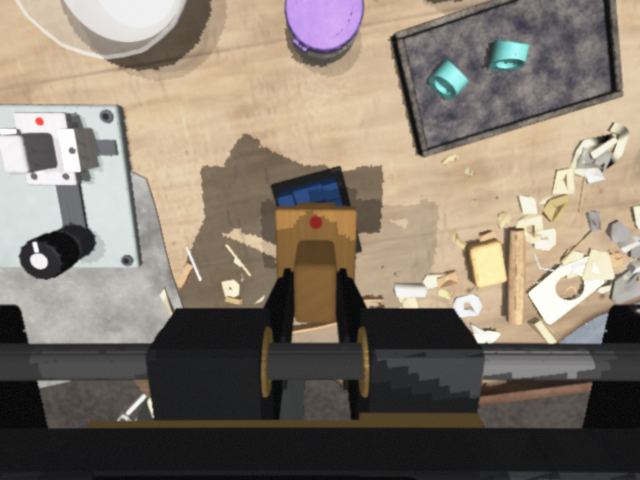

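```bash
python3 - <<'E'
from turn import *
b=np.load("clamp.npy")[2]
env.move_straight([.385,-.232,.2],None,max_speed=.2);st=rep("look");im=get_image("wrist");save(im,"w7.png")
print("stand");T=tops(im,st,.034,.046,(.35,.5,-.32,-.15))
t=max(T,key=lambda t:t["n"])
h=cv2.convexHull((t["pts"][:,:2]*1000).astype(np.float32));print("hull rect",cv2.minAreaRect(h))
tp=np.array(st["tcp_pos"])
print("carrier");C=tops(im,st,tp[2]-.017,tp[2]-.006,(tp[0]-.06,tp[0]+.08,tp[1]-.06,tp[1]+.06),200)
R=Ro.from_quat(st["ee_rot"]).as_matrix()
for c in C:
    l=(c["pts"]-tp)@R
    print("in tool mm: x",np.round(np.percentile(l[:,0],[0,1,99,100])*1e3,1),"y",np.round(np.percentile(l[:,1],[0,1,99,100])*1e3,1),"rot",yaw_of(st["ee_rot"])*57.3)
f=im["frame"].astype(int);m=(f[...,0]>130)&(f[...,1]<90)&(f[...,2]<110)
px=np.argwhere(m)[:,::-1];w=at_z(im,px,.04,st);k=np.hypot(*(w[:,:2]-[.431,-.232]).T)<.09
for i in np.unique(px[k][:,1]//15): 
    s=px[k][px[k][:,1]//15==i];print("red",s.mean(0),at_z(im,s,.04,st).mean(0),len(s))
cv2.imwrite("pics/c7.png",cv2.resize(im["frame"][100:340,160:480,::-1],(800,600),interpolation=cv2.INTER_CUBIC))
E
```

```text
look 23.2 j6 1.043 F [-0.3 -0.2 -1.4] M [ 0.041  0.006 -0.026] open 0.201 tcp [ 0.3854 -0.232   0.2004]
stand
[309. 152.] 4730 z 0.0403 c [ 0.4309 -0.2338] rect [ 431.5 -233.5] [75.6 55.7] 6.0 rgb [ 73. 118. 191.]
hull rect ((431.543212890625, -233.51986694335938), (75.57740020751953, 55.73973083496094), 5.992014408111572)
carrier
[316. 234.] 3935 z 0.1889 c [ 0.4017 -0.2346] rect [ 396.5 -233.6] [43.7 40.8] 80.6 rgb [140. 103.  60.]
in tool mm: x [-9.2 -6.8 31.  31.6] y [-22.1 -21.8  21.3  21.6] rot -9.242232600671818
red [302. 126.] [ 0.45433708 -0.2315929   0.04      ] 1
red [315.61320755 220.58490566] [ 0.36916229 -0.22963957  0.04      ] 106
red [315.4047619  226.35714286] [ 0.36373434 -0.2285631   0.04      ] 42
```

View pics/c7.png

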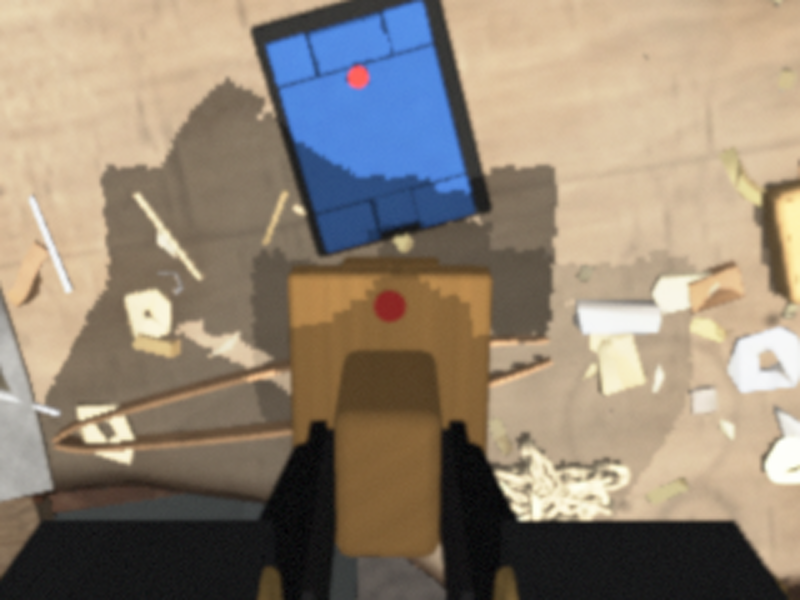

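```bash
python3 - <<'E'
from turn import *
y=np.radians(6.1);q=down(y);c=np.array([.4315,-.2335])-.0003*np.array([np.cos(y),np.sin(y)])
env.move_ptp([*c,.11],q);rep("above")
for z in(.078,.070,.066,.0635,.0622):
    env.move_straight([*c,z],None,max_speed=.06);s=rep(z)
    if s["contact_force"][2]>8: print("contact");break
E
```

```text
above 23.73 j6 0.835 F [-0.2 -0.4 -0.8] M [0.006 0.003 0.039] open 0.202 tcp [ 0.4314 -0.2333  0.11  ]
0.078 24.42 j6 0.833 F [ 0.3  0.7 -1.3] M [-0.012  0.009  0.028] open 0.202 tcp [ 0.4312 -0.2336  0.078 ]
0.07 24.7 j6 0.833 F [-0.4 -0.6 -1.7] M [ 0.06  -0.015  0.001] open 0.201 tcp [ 0.431  -0.2334  0.0697]
0.066 24.95 j6 0.833 F [-0.7 -0.8 -0.6] M [ 0.007  0.033 -0.024] open 0.2 tcp [ 0.4311 -0.2335  0.0658]
0.0635 25.2 j6 0.833 F [ 1.  -0.1 -1. ] M [ 0.019 -0.007  0.01 ] open 0.206 tcp [ 0.4311 -0.2335  0.0634]
0.0622 25.45 j6 0.833 F [-0.  -0.5 -0.6] M [0.025 0.01  0.041] open 0.203 tcp [ 0.4312 -0.2335  0.0622]
```

No contact on the way down, so the lugs are in the notches. Release, back off and check both the stand and the clamps.

```bash
python3 - <<'E'
from turn import *
eoat.gripper_open();rep("open")
env.move_straight([.4312,-.2335,.14],None,max_speed=.2)
env.move_ptp([.38,-.24,.22],down(np.radians(6.1)));st=rep("look");im=get_image("wrist");save(im,"w8.png")
print("block top (expect z .090)");tops(im,st,.084,.097,(.36,.5,-.3,-.16))
print("plate top (expect .050)");P=tops(im,st,.046,.055,(.36,.5,-.3,-.16))
v,u=np.mgrid[0:480,0:640];px=np.c_[u.ravel(),v.ravel()];c=cloud(im,px,st)
d=(c[:,:2]-[.4315,-.2335]);y=np.radians(6);l=d@np.array([[np.cos(y),-np.sin(y)],[np.sin(y),np.cos(y)]])
for a in(-26,-20,20,26):
    m=(abs(l[:,0]*1e3-a)<2.5)&(abs(l[:,1])<.018)&(c[:,2]>.03)&(c[:,2]<.07);print(a,m.sum(),round(np.median(c[m,2])*1e3,2) if m.any() else None)
sc=get_image("scene")
a=cv2.resize(im["frame"][80:320,160:480,::-1],(440,330),interpolation=cv2.INTER_CUBIC)
b=cv2.resize(sc["frame"][240:400,180:380,::-1],(360,288),interpolation=cv2.INTER_CUBIC)
o=np.zeros((330,800,3),np.uint8);o[:,:440]=a;o[:288,440:]=b;cv2.imwrite("pics/c8.png",o)
E
```

```text
open 26.74 j6 0.833 F [ 0.3  0.4 -0.2] M [ 0.016  0.007 -0.05 ] open 0.999 tcp [ 0.4312 -0.2335  0.0622]
look 27.75 j6 0.754 F [0.3 1.2 0.4] M [ 0.076  0.028 -0.013] open 0.999 tcp [ 0.3796 -0.24    0.2193]
block top (expect z .090)
[314. 148.] 932 z 0.09 c [ 0.4309 -0.2334] rect [ 430.7 -233.4] [29.1 19.4] 6.0 rgb [239. 206. 120.]
plate top (expect .050)
[314. 142.] 2493 z 0.0504 c [ 0.4323 -0.2333] rect [ 430.5 -233.4] [61.3 43.8] 6.0 rgb [218. 188. 115.]
-26 201 50.41
-20 135 50.58
20 245 50.38
26 245 50.52
```

View pics/c8.png

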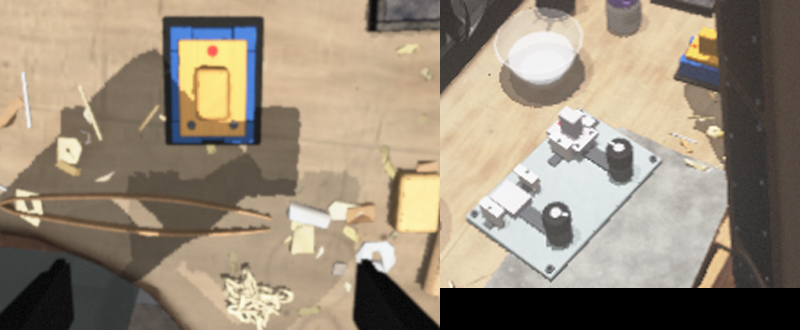

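```bash
python3 -c "
from turn import *
rep();print(order.sign_off())"
```

```text
27.85 j6 0.754 F [ 0.7  0.  -0.5] M [ 0.009  0.026 -0.006] open 0.997 tcp [ 0.3799 -0.2397  0.2185]
the job is handed in; nothing more can be done
None
```

The brass carrier is out of clamp a and sitting fully home on the blue stand. I handed the job in at about 27.9 s, with the gripper open and clear. No verdict was reported.

- **Unclamping:** The brass carrier was in clamp a. I tried knob a 0.2 rad (about 11°) each way. One way stayed at about 0.08 N m, and the other stiffened to about 0.22 N m, so I went back and loosened it the free way. That took about 2.7 rad at the wrist. The jaws then measured about 53 mm apart against the 44 mm plate, so they were clear. I never touched knob b or the steel carrier.
- **Forces:** While turning knob a, the sideways force on the tool rose to about 25 N because the grip was slightly off the knob's axis. It went back to zero when I opened the gripper.
- **Placing:** In the last picture the plate top is level at 50.4–50.6 mm at both ends (50 expected) and the block top is at 90.0 mm (90 expected). The centre is within 1 mm of the stand's, both measure 6.0° in yaw, and the red dot is at the wide-notch end.
- **Steel carrier:** The scene picture shows it still in clamp b with its jaws closed.
- **Disagreements:** The first carrier and knob positions from the top and scene cameras differed by 1–2 cm. I replaced them with close-up wrist measurements, which agreed to about 1–2 mm.

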